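Gauge the herb grinder's socket and fit the spindle that suits it

TASK

Feel how deep the herb grinder's socket is by lowering the steel depth rod into it gently until the tip rests on the bottom, then stand the rod back in its wooden stand. Fit the one spindle whose collar will then sit flush with the grinder's rim, pushed fully home without forcing it; leave the other two spindles in the rack and everything else where it is, and let go.

Things in the scene. Friction and masses are not known exactly. Their poses are not given: they have to be found in the camera images.
- socket (a point): centre of the mouth of the grinder's upright socket, level with the top of its rim, 130 mm above the ledge; z up. Below the rim: a round cup 35 mm across, 14 mm deep, with a flat floor ring; a cone narrowing over 4 mm from 24 to 16 mm; then a straight blind bore 16 mm across with a hard flat floor 38, 48 or 58 mm below the rim (hidden, varies)
- grinder: small cast herb grinder, fixed: 68 mm across at the rim, 130 mm tall, clamped to the ledge's far edge; short outlet towards the robot. Origin: under its centre; z up. The right spindle stands on the socket's floor with its collar's top flush with the rim: short for 38 mm, middle for 48, long for 58. Too long stands 10 or 20 mm proud; too short sinks 6 mm below flush, its collar on the cup's floor
- rod: depth rod: a round steel shaft 12 mm across and 85 mm long with a flat tip, topped by a round pale wooden handle 22 mm across and 50 mm tall; 135 mm in all, 0.10 kg. Stands tip down in the rod stand. Touch with less than 25 N: near the bottom lower it at 10 mm/s or slower. Origin: centre of the tip; z runs up its axis, the middle of the handle is at 110 mm
- rod_tip (a point): centre of the flat tip of the depth rod (same point as the rod's origin)
- rod_stand: rod stand, fixed: a wooden block 60 x 60 x 45 mm with one upright hole 14.5 mm across and 35 mm deep, with a 2 mm chamfer. Origin: centre of its underside; z up
- stand_hole (a point): centre of the mouth of the rod stand's hole, 45 mm above the ledge; the rod's tip rests 35 mm below it
- rack: spindle rack, fixed: a low wooden bar 60 x 190 x 22 mm (long side along its y) with three upright holes in a row along y, 62 mm apart, 16.5 mm across and 12 mm deep. Origin: centre of its underside; z up
- spindle_short: short spindle, 78 mm tall, 0.12 kg: round steel shank 14.5 mm across, 30 mm long; above it a steel collar 28 mm across, 8 mm thick; then a round dark wooden knob 22 mm across, 40 mm tall. Upright in one of the rack's holes (which varies). Origin: centre of the shank's foot; z up its axis (collar's top at 38 mm, middle of the knob at 58 mm)
- spindle_middle: middle spindle, 88 mm tall, 0.12 kg: round steel shank 14.5 mm across, 40 mm long; above it a steel collar 28 mm across, 8 mm thick; then a round dark wooden knob 22 mm across, 40 mm tall. Upright in one of the rack's holes (which varies). Origin: centre of the shank's foot; z up its axis (collar's top at 48 mm, middle of the knob at 68 mm)
- spindle_long: long spindle, 98 mm tall, 0.12 kg: round steel shank 14.5 mm across, 50 mm long; above it a steel collar 28 mm across, 8 mm thick; then a round dark wooden knob 22 mm across, 40 mm tall. Upright in one of the rack's holes (which varies). Origin: centre of the shank's foot; z up its axis (collar's top at 58 mm, middle of the knob at 78 mm)
- molcajete: bystander: black stone mortar on three feet, 190 mm across, 113 mm tall, its stone pestle leaning inside (stays in); heavy. Origin: under its centre
- bowl: bystander: blue glass bowl 140 mm across, 62 mm tall. Origin: under its centre
- spoon: bystander: bamboo spoon lying on the ledge, about 210 mm long along its x. Origin: on the ledge near its middle
- jar: bystander: small amber glass jar with a steel cap, 42 mm across, 62 mm tall, between rod stand and rack. Origin: under its centre
- mug: bystander: white mug, 80 mm across, 92 mm tall, handle at its +y side. Origin: under its centre
- lidbox: bystander: clear plastic box with a white clip-on lid, 158 x 113 x 65 mm. Origin: under its centre
- saltpot: bystander: terracotta salt pot with a lid, 88 mm across, 88 mm tall. Origin: under its centre
Not all that is in view belongs to the job. What is shaped like the spindle_short but blue is not meant. What is shaped like the rod but blue is not meant.

How it is judged:
By the outcome, as a careful person would: the job done as asked, in the order asked, and still so for the second after the job is handed in, with the robot touching nothing.
It also fails if it takes over 72 s, if anything falls off the work surface, if the arm or the gripper's body presses on something with over 40 N, if the wrist force passes 120 N, or if a joint passes its speed limit or range.

ROBOT

A 6-joint arm with a two-finger parallel gripper is mounted at the origin on the work surface. World frame = base frame: x ahead of the robot, y to its left, z up, the work surface at z = 0. Lengths are in m, angles in rad, forces in N, time in s.
With the tool pointing down it reaches from about 0.275 to 0.75 m from the base axis. Payload 10.2 kg.
Tool frame: the origin (TCP) lies at the very end of the fingers, on their centre line; the grasp point (between the pads) lies 19 mm behind it; z points along the fingers, y is the line along which they close (so a half turn about z gives the same grasp; the last joint's range is limited). The gripper opens to 88 mm and grips with 3 to 60 N. Pads are 18 mm wide; open, the fingers measure 123 mm over their backs; the gripper's body (75 mm by 187 mm) begins 45 mm behind the grasp point.
Start: joints at [1.074, 0.313, 1.498, -0, 1.331, -0.223], TCP at [0.142, 0.505, 0.207] pointing down, gripper open.
Joint ranges: [-2.94, 2.94], [-0.97, 2.17], [0.19, 2.56], [-1.23, 4.37], [0.02, 3.11], [-2.88, 2.88]. Speed limits (rad/s): [2.39, 2.39, 3.01, 3.14, 3.14, 3.14].

INTERFACE

Orientations are given as a unit quaternion [w, x, y, z].
In Python, from bench import env, inverse_kinematics, imaging, get_time_s, get_joint_pos, get_qvel, get_joint_efforts, get_ee_pos, get_orientation, get_wrist_force, get_moment, get_grip_width, get_finger_force gives the robot as it stands. The module is installed in compiled form; this text tells all that it offers. Calls block until the motion is done:
- env.reach(position, orientation): joint-space move of the TCP to a pose.
- env.line_to(position, rot=None, speed=0.15, guard=None): straight line of the TCP; rot=None keeps the orientation; speed is the mean speed in m/s. With guard (N) it stops when the force on the tool has changed by that much, and returns True; else False.
- env.goto_joints(angles): joint-space move.
- env.move_gripper(opening): finger opening in m; the grip force is fixed at half the most; returns when the fingers have stopped.
- env.hold(seconds).
- inverse_kinematics(position, orientation): joint angles nearest the present ones, or None.
- imaging.capture(name): name is "scene" or "top" or "wrist"; returns (picture, depth): 384x512x3 uint8, red, green, blue; 384x512 float32, m along the optical axis (not along the pixel's ray), 0 where there is no reading.
- imaging.get_calibration(name): a dict with "fx", "fy", "cx", "cy" (pixels), "k1" (the pictures are not rectified: a ray, as slopes to the right and down, at radius r is drawn at 1 + k1 r^2 times it, then the intrinsics apply), "pose" (4x4, takes a point from camera to world coordinates); the wrist camera has in their place "mount" (4x4, takes a point from camera to tool coordinates, whose origin is the TCP and whose axes are the flange's). Camera axes: x right, y up, looking along -z (the intrinsics and any distortion apply to the point x, -y, -z); pixel columns grow to the right and rows downward; lengths in m; the calibration is good to about 2 mm. A picture is of the moment at which its call begins: read the wrist's pose just before it. get_calibration takes no time and is no camera call.
A pose or a line that the arm cannot do raises env.Unreachable and nothing moves.
- env.sign_off(): hands the job in; it is judged then, once.
Readings, each from a call of its own:
- get_time_s(): time.
- get_joint_pos(): joint angles.
- get_qvel(): joint speeds.
- get_joint_efforts(): joint torques, N m.
- get_ee_pos(): TCP position.
- get_orientation(): TCP orientation.
- get_wrist_force(): force on the tool from outside, world axes, zero at the start.
- get_moment(): the same for the moment, N m.
- get_grip_width(): finger opening in m.
- get_finger_force(): force on a finger pad.
Only numpy, scipy, OpenCV 4.12 (cv2) and the standard library are available. Lean on these libraries where they do the work, as an engineer would, in place of code of your own. Each camera call takes 0.05 s, during which the arm holds its last target. There are 200 camera calls.

## Working session

There is one attempt and no reset: what is moved stays moved. The work goes in short steps, each a Python script; the robot and the scene stay as the last script left them, time stands still between calls to the robot, and variables do not carry over. Pictures are saved under pics/ and viewed, at most 10 in all, crops included, and the job is handed in when it is done.

```bash
mkdir -p pics; cat > h.py <<'E'
import numpy as np, cv2
from bench import *
def world(name,depth,T=None):
    c=imaging.get_calibration(name)
    P=c["pose"] if "pose" in c else T@np.array(c["mount"])
    P=np.array(P)
    h,w=depth.shape; u,v=np.meshgrid(np.arange(w),np.arange(h))
    K=np.array([[c["fx"],0,c["cx"]],[0,c["fy"],c["cy"]],[0,0,1.]])
    pts=np.stack([u,v],-1).reshape(-1,1,2).astype(float)
    n=cv2.undistortPoints(pts,K,np.array([c["k1"],0,0,0,0.])).reshape(h,w,2)
    X=np.stack([n[...,0]*depth,-n[...,1]*depth,-depth,np.ones_like(depth)],-1)@P.T
    W=X[...,:3]; W[depth<=0]=np.nan
    return W
def toolT():
    from scipy.spatial.transform import Rotation as R
    T=np.eye(4); q=np.array(get_orientation()); T[:3,:3]=R.from_quat(q[[1,2,3,0]]).as_matrix(); T[:3,3]=get_ee_pos(); return T
E
python3 - <<'E'
from h import *
for n in("scene","top"):
    p,d=imaging.capture(n); W=world(n,d); np.savez(f"pics/{n}.npz",p=p,d=d,W=W)
    cv2.imwrite(f"pics/{n}0.png",cv2.resize(p[...,::-1],(800,600)))
    c=imaging.get_calibration(n); print(n,{k:(np.round(v,3).tolist()) for k,v in c.items()})
print(get_orientation(),get_time_s(),np.round(imaging.get_calibration("wrist")["mount"],3).tolist())
E
```

```text
scene {'fx': 347.723, 'fy': 347.723, 'cx': 256.94, 'cy': 193.319, 'k1': 0.007, 'pose': [[0.845, -0.329, 0.421, 0.921], [0.534, 0.529, -0.659, -0.589], [-0.006, 0.782, 0.623, 0.71], [0.0, 0.0, 0.0, 1.0]]}
top {'fx': 366.587, 'fy': 366.587, 'cx': 246.477, 'cy': 194.472, 'k1': -0.034, 'pose': [[-0.007, 0.999, -0.05, 0.45], [-1.0, -0.007, -0.007, 0.031], [-0.007, 0.05, 0.999, 1.347], [0.0, 0.0, 0.0, 1.0]]}
[-1.92485200e-04  1.36459390e-01  9.90645522e-01 -4.98442236e-04] 0.1 [[0.001, 0.964, 0.267, 0.069], [1.0, -0.0, -0.001, -0.0], [-0.001, 0.267, -0.964, -0.177], [0.0, 0.0, 0.0, 1.0]]
```

View pics/scene0.png

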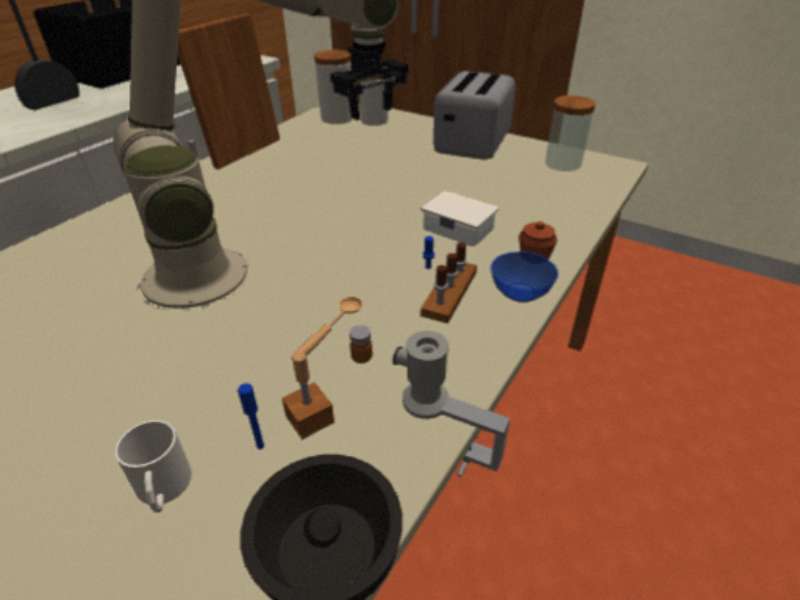

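View pics/top0.png

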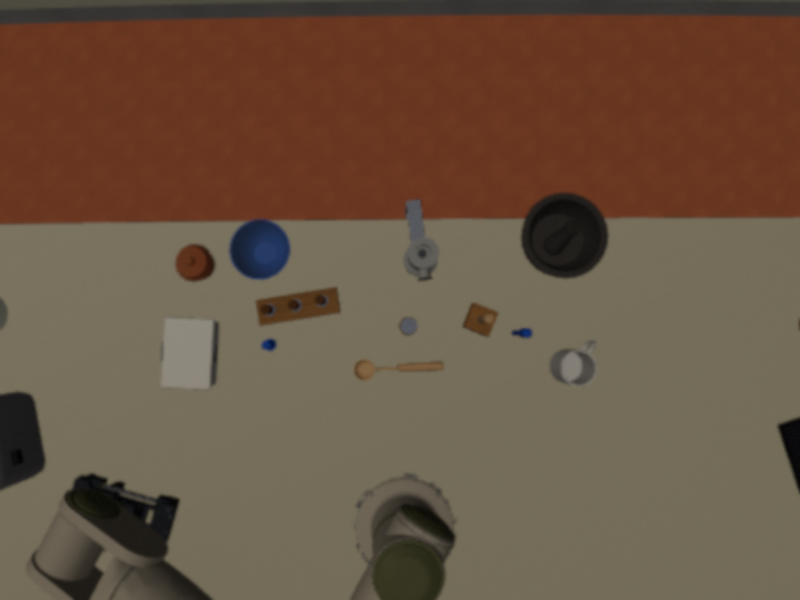

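The scene view shows the wooden-handled rod in its stand at (301,368), with a blue lookalike at (250,410). The spindles in the rack are at (441,280), (452,263) and (461,250), with a blue lookalike at (429,250). The grinder mouth is at (428,343). In the top view these are the rod at (487,319), blue rod at (525,333), rack knobs at (268,309), (294,305) and (321,300), and grinder at (422,254). I choose the pale-handled rod in the stand and the dark-knobbed spindles.

```bash
python3 - <<'E'
from h import *
Z={n:np.load(f"pics/{n}.npz") for n in("top","scene")}
def box(n,u,v,r,zlo,zhi):
    W=Z[n]["W"]; u,v=int(u*.64),int(v*.64)
    w=W[v-r:v+r+1,u-r:u+r+1].reshape(-1,3); w=w[(w[:,2]>zlo)&(w[:,2]<zhi)]
    if len(w)==0: print(n,u,v,"none");return
    print(n,(u,v),len(w),"med",w[:,:2].mean(0).round(4),"mid",((w.min(0)+w.max(0))/2).round(4),"ext",np.ptp(w,axis=0).round(3),"zmax",np.percentile(w[:,2],95).round(4))
for n,pts in {"top":[(487,319),(422,250),(268,309),(294,305),(321,300)],"scene":[(301,360),(428,343),(441,275),(452,258),(461,248)]}.items():
    names=["rod","grinder","k","k","k"]
    for (u,v),m in zip(pts,names):
        print(m,end=" "); box(n,u,v,{"rod":10,"grinder":20,"k":6}[m],{"rod":.10,"grinder":.115,"k":.05}[m],.3)
W=Z["top"]["W"]
# rack / stand outline by height
for nm,(u0,u1,v0,v1),a,b in [("rack",(155,225,178,215),.015,.03),("stand",(290,325,188,222),.035,.055)]:
    w=W[v0:v1,u0:u1].reshape(-1,3); w=w[(w[:,2]>a)&(w[:,2]<b)].astype(np.float32)
    print(nm,len(w),cv2.minAreaRect(w[:,:2]),w[:,2].mean())
p=Z["scene"]["p"][...,::-1]
cv2.imwrite("pics/crop.png",np.hstack([cv2.resize(p[140:215,250:325],(400,400),interpolation=2),cv2.resize(p[205:295,145:235],(400,400),interpolation=2)]))
E
```

```text
rod top (311, 204) 44 med [ 0.479  -0.1747] mid [ 0.4794 -0.176   0.1258] ext [0.018 0.019 0.047] zmax 0.1463
grinder top (270, 160) 282 med [ 0.6215 -0.0415] mid [ 0.6207 -0.0415  0.125 ] ext [0.065 0.064 0.02 ] zmax 0.1329
k top (171, 197) 43 med [0.5042 0.3036] mid [0.5049 0.3046 0.0714] ext [0.018 0.019 0.042] zmax 0.0907
k top (188, 195) 57 med [0.5128 0.242 ] mid [0.5125 0.2433 0.0776] ext [0.025 0.022 0.053] zmax 0.1018
k top (205, 192) 55 med [0.5218 0.1808] mid [0.5219 0.1833 0.0858] ext [0.024 0.025 0.051] zmax 0.1098
rod scene (192, 230) 139 med [ 0.4808 -0.1842] mid [ 0.4773 -0.1814  0.1251] ext [0.022 0.021 0.042] zmax 0.1453
grinder scene (273, 219) 466 med [ 0.6197 -0.0479] mid [ 0.6182 -0.045   0.1234] ext [0.067 0.068 0.017] zmax 0.1307
k scene (282, 176) 118 med [0.5204 0.1867] mid [0.5172 0.201  0.0801] ext [0.029 0.068 0.058] zmax 0.1072
k scene (289, 165) 106 med [0.5094 0.2538] mid [0.5089 0.2404 0.0789] ext [0.034 0.115 0.056] zmax 0.0989
k scene (295, 158) 66 med [0.5044 0.2909] mid [0.5052 0.2744 0.0788] ext [0.028 0.071 0.04 ] zmax 0.0976Traceback (most recent call last):
  File "<stdin>", line 16, in <module>
cv2.error: OpenCV(4.12.0) /io/opencv/modules/imgproc/src/convhull.cpp:143: error: (-215:Assertion failed) total >= 0 && (depth == CV_32F || depth == CV_32S) in function 'convexHull'
```

```bash
cat >> h.py <<'E'
def quat(yaw):  # yaw=0: tool y = +Y, tool x = -X
    # rotate about world z by yaw
    return [-np.sin(yaw/2)*0, -np.sin(yaw/2), np.cos(yaw/2), 0]
def look(tag):
    T=toolT(); p,d=imaging.capture("wrist"); W=world("wrist",d,T); np.savez(f"pics/{tag}.npz",p=p,d=d,W=W); return p,W
def sel(W,c,r,zlo,zhi):
    m=(np.hypot(W[...,0]-c[0],W[...,1]-c[1])<r)&(W[...,2]>zlo)&(W[...,2]<zhi); return W[m],m
def circ(xy):
    # hull-based enclosing circle
    return cv2.minEnclosingCircle(xy.astype(np.float32))
E
python3 - <<'E'
from h import *
env.reach([.62,-.043,.26],quat(0)); print(get_time_s())
pg,Wg=look("wg")
env.reach([.479,-.178,.24],quat(0)); env.move_gripper(.05); print(get_time_s(),get_ee_pos(),get_orientation())
pr,Wr=look("wr")
w,m=sel(Wg,(.62,-.043),.05,.124,.136); print("rim",len(w),circ(w[:,:2]),w[:,2].mean())
w,m=sel(Wr,(.479,-.178),.04,.137,.155); print("rod",len(w),circ(w[:,:2]),w.mean(0))
cv2.imwrite("pics/wrist1.png",np.hstack([cv2.resize(x[...,::-1],(400,300)) for x in(pg,pr)]))
E
```

```text
2.6833
4.2417 [ 0.47900691 -0.1780163   0.24000089] [-2.90611890e-06  2.14274532e-07  1.00000000e+00  6.96464003e-06]
rim 2146 ((0.6200597882270813, -0.041312724351882935), 0.0340721532702446) 0.12961455310991007
rod 360 ((0.4777267873287201, -0.17749454081058502), 0.010836728848516941) [ 0.47672761 -0.17732724  0.14383966]
```

View pics/wrist1.png

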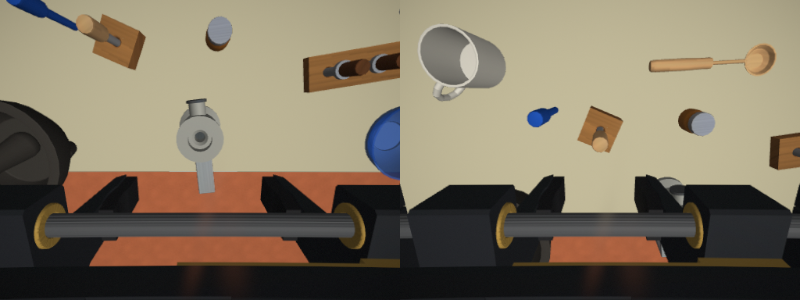

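The left half of the wrist view shows the grinder mouth at (200,137). The right half shows the pale rod handle in the stand at (600,143), and the blue one well apart at (540,117). The choice is confirmed, so I grasp it.

```bash
python3 - <<'E'
from h import *
r=(.4777,-.1775); s=np.array([.6201,-.0413])
env.line_to([*r,.24],speed=.1)
print(env.line_to([*r,.103],guard=10))
z0=get_ee_pos()[2]; print(get_ee_pos(),get_wrist_force())
env.move_gripper(0.01); print("grip",get_grip_width(),get_finger_force(),get_wrist_force(),get_moment())
off=z0-.010   # tcp above tip
np.save("grasp.npy",get_ee_pos())
print(env.line_to([*r,off+.055],speed=.08))
env.line_to([*r,off+.155],speed=.2)
print("f",get_wrist_force(),get_grip_width())
env.line_to([*s,off+.155],speed=.15)
print(env.line_to([*s,off+.125],speed=.05,guard=6), get_wrist_force(),get_time_s())
p,W=look("ins"); cv2.imwrite("pics/ins.png",p[...,::-1])
E
```

```text
False
[ 0.47810339 -0.17774524  0.10377831] [-0.21767941 -1.11374602  0.65415817]
grip 0.020771250816504803 30.000250339508057 [0.5985245  0.99784185 2.22076556] [ 0.048781   -0.01452354 -0.02637818]
False
f [-0.54305713  0.55178161 -0.84892466] 0.0206117818322392
False [-0.39774956  0.4471575  -1.02601783] 9.7583
```

View pics/ins.png

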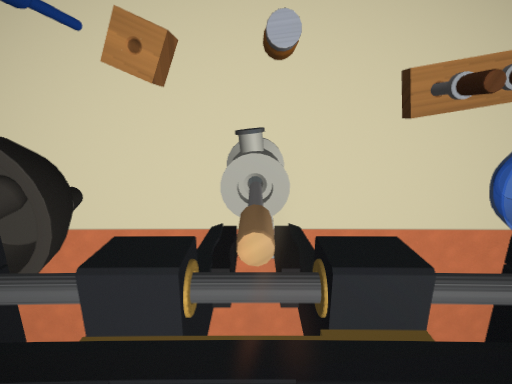

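The rod shaft enters the mouth centrally at (256,187), and the empty stand hole is at (135,46). Next I lower it gently.

```bash
python3 - <<'E'
from h import *
s=np.array([.6201,-.0413]); off=np.load("grasp.npy")[2]-.010
def go(t,v,g):
    h=env.line_to([*s,off+t],speed=v,guard=g); print(h,"tip",get_ee_pos()[2]-off,get_ee_pos(),get_wrist_force().round(2),get_time_s()); return h
h=go(.097,.02,4)
if not h: h=go(.067,.006,4)
E
```

```text
False tip 0.09712346096749164 [ 0.62016127 -0.04128437  0.19029348] [-0.24 -0.92  0.04] 11.3917
True tip 0.09198858077113581 [ 0.62030951 -0.04133617  0.1851586 ] [0.84 0.62 3.45] 13.0333
```

The floor is felt at tip z = 0.092, which is 38 mm below the rim, so the short spindle is the right one. I return the rod, then look at the rack.

```bash
python3 - <<'E'
from h import *
s=np.array([.6201,-.0413]); g=np.load("grasp.npy"); off=g[2]-.010
env.line_to([*s,off+.155],speed=.08)
env.line_to([*g[:2],off+.155],speed=.15)
print(env.line_to([*g[:2],off+.050],speed=.12,guard=8))
print(env.line_to([*g[:2],off+.0105],speed=.03,guard=6),get_ee_pos(),get_ee_pos()[2]-off,get_wrist_force())
env.move_gripper(.05)
env.line_to([*g[:2],.24],speed=.2)
p,W=look("wr2"); w,m=sel(W,(.479,-.178),.04,.137,.16); print("rod",len(w),circ(w[:,:2]),w.mean(0),get_time_s())
for y in(-1.430,1.712): print(y,inverse_kinematics([.51,.29,.24],quat(y)))
y=-1.430
try: env.reach([.505,.29,.20],quat(y))
except env.Unreachable: y=1.712; env.reach([.505,.29,.20],quat(y))
print(y,get_time_s())
q,W=look("wk")
for c,z in(((.505,.3040),.098-.01),((.513,.2425),.098),((.5215,.182),.108)):
    w,m=sel(W,c,.02,z-.006,z+.006)
    if len(w): print("k",len(w),circ(w[:,:2]),w.mean(0))
cv2.imwrite("pics/wk.png",np.hstack([cv2.resize(x[...,::-1],(400,300)) for x in(p,q)]))
E
```

```text
False
False [ 0.47788465 -0.17762168  0.10383696] 0.010666934975119002 [ 0.62673374 -0.0269302  -0.41146108]
rod 362 ((0.477873295545578, -0.17724226415157318), 0.011057499796152115) [ 0.47674576 -0.17730044  0.14380532] 19.425
-1.43 [ 3.17477916e-01  4.31970960e-01  1.24296562e+00 -4.44089210e-16
  1.46665607e+00  1.76681589e-01]
1.712 None
-1.43 21.4333
k 334 ((0.5035552978515625, 0.30611228942871094), 0.010886159725487232) [0.50359673 0.30664488 0.08712988]
k 315 ((0.5129048824310303, 0.24546149373054504), 0.011055049486458302) [0.51300399 0.24619859 0.09699742]
```

View pics/wk.png

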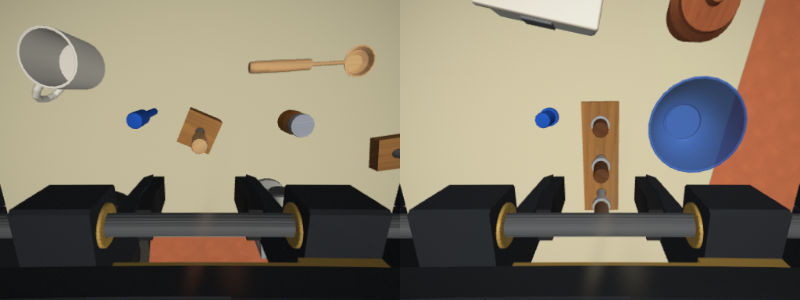

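Left view: the rod is back upright in its stand at (200,146). Right view: the rack with the short spindle at the far end (600,125), middle at (600,172), long at (600,207), and the blue lookalike off the rack at (546,117). Knob-top heights of 0.087, 0.097 and 0.108 agree with this order.

```bash
python3 - <<'E'
from h import *
k=(.5035,.3061); s=np.array([.6201,-.0413])
env.move_gripper(.042)
env.line_to([*k,.15],speed=.12)
print(env.line_to([*k,.054],speed=.1,guard=10),get_ee_pos(),get_wrist_force())
env.move_gripper(.01); g=get_ee_pos(); np.save("grasp2.npy",g); off=g[2]-.010
print("grip",get_grip_width(),get_wrist_force(),get_moment())
env.line_to([*g[:2],off+.03],speed=.05)
env.line_to([*g[:2],off+.16],speed=.2)
env.reach([*s,off+.16],quat(0))
print(get_ee_pos(),get_wrist_force(),get_grip_width(),get_time_s())
p,W=look("ws"); cv2.imwrite("pics/ws.png",p[...,::-1])
E
```

```text
False [0.50389676 0.30624763 0.05468997] [ 0.64722818 -0.76671854  0.74156014]
grip 0.01898425491344351 [-0.75221278  0.23159225  2.49529942] [-0.08234368  0.05424725  0.01940147]
[ 0.62004985 -0.04074036  0.20403473] [-0.29608424  0.91933918 -1.0963006 ] 0.018742537981667258 27.1417
```

View pics/ws.png

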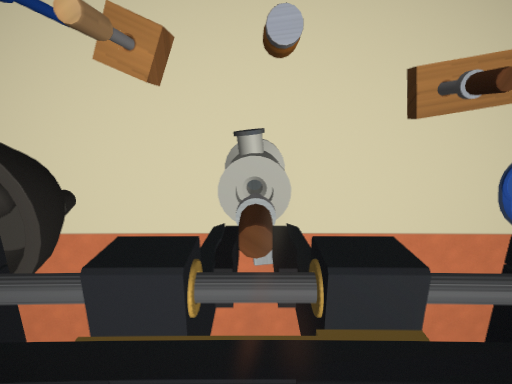

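The knob is held in the fingers at (256,235), with the shank over the mouth at (255,187). The grip width reads 3 mm under the knob's diameter, so I check the spindle's offset in the hand before inserting it.

```bash
python3 - <<'E'
from h import *
W=np.load("pics/ws.npz")["W"]; I=np.load("pics/ins.npz")["W"]
e=get_ee_pos()
for nm,A,c,z in(("rod handle",I,(.6201,-.0413),.26),("knob",W,e[:2],.238)):
    w,m=sel(A,c,.025,z-.007,z+.006)
    v,u=np.nonzero(m); print(nm,len(w), len(w) and (circ(w[:,:2]),w.mean(0),u.mean(),v.mean()))
    
w,m=sel(W,e[:2],.03,.190,.203); print("collar",len(w),w.min(0),w.max(0))
for z in(.163,.170,.178,.185): 
    w,m=sel(W,e[:2],.03,z-.003,z+.003); print("shank",z,len(w),w.mean(0) if len(w) else 0,w.min(0) if len(w) else 0)
w,m=sel(W,(.62,-.0413),.05,.124,.136); print("rim",len(w),w[:,0].min(),w[:,1].min(),w[:,1].max())
E
```

```text
rod handle 1805 (((0.6090389490127563, -0.041424624621868134), 0.022387266159057617), array([ 0.61592178, -0.04126586,  0.25962333]), np.float64(255.33407202216065), np.float64(241.8720221606648))
knob 1412 (((0.6088117361068726, -0.040696095675230026), 0.02238255739212036), array([ 0.61616271, -0.04059175,  0.23760581]), np.float64(255.51770538243625), np.float64(236.9058073654391))
collar 484 [ 0.60512275 -0.05404714  0.19001008] [ 0.62565351 -0.02700538  0.20297864]
shank 0.163 19 [ 0.61279544 -0.04021434  0.16204928] [ 0.61199314 -0.04491967  0.16011822]
shank 0.17 0 0 0
shank 0.178 0 0 0
shank 0.185 0 0 0
rim 2370 0.5860662069379349 -0.07516138826978773 -0.007825025471992306
```

The spindle is centred within about 1 mm, so I insert it.

```bash
python3 - <<'E'
from h import *
s=np.array([.6205,-.0413]); off=np.load("grasp2.npy")[2]-.010
def go(t,v,g):
    h=env.line_to([*s,off+t],speed=v,guard=g); print(h,"foot",get_ee_pos()[2]-off,get_ee_pos(),get_wrist_force().round(2),get_moment().round(2),get_time_s()); return h
env.line_to([*s,off+.135],speed=.1)
h=go(.118,.03,6)
if not h: h=go(.096,.012,8)
if not h: h=go(.0905,.006,8)
E
```

```text
False foot 0.11812434612412323 [ 0.62057904 -0.04131445  0.16237074] [ 0.59 -0.55 -1.07] [ 0.06 -0.04  0.01] 28.3083
False foot 0.09606400849316463 [ 0.62050313 -0.04130415  0.1403104 ] [ 0.43 -0.5  -1.29] [-0.01  0.02 -0.02] 30.2917
True foot 0.09192626875492874 [ 0.62110073 -0.04135378  0.13617266] [-0.59  0.14  4.29] [ 0.02  0.06 -0.01] 31.1083
```

Bottomed at 0.092, which is flush. I release, back off and verify.

```bash
python3 - <<'E'
from h import *
e=get_ee_pos()
env.move_gripper(.05); env.line_to([e[0],e[1],.26],speed=.12)
p,W=look("end")
w,m=sel(W,(.6205,-.0413),.012,.155,.19); print("knob top",w.mean(0),circ(w[:,:2]))
w,m=sel(W,(.6205,-.0413),.0135,.12,.14); print("collar top z",np.median(w[:,2]))
w,m=sel(W,(.6205,-.0413),.034,.12,.14); m2=np.hypot(w[:,0]-.6205,w[:,1]+.0413)>.02; print("rim z",np.median(w[m2][:,2]))
env.reach([.45,-.04,.30],quat(0)); print(get_time_s())
q,_=imaging.capture("scene")
cv2.imwrite("pics/end.png",np.hstack([cv2.resize(x[...,::-1],(400,300)) for x in(p,q)]))
E
```

```text
knob top [ 0.61830733 -0.04084404  0.16831387] ((0.6193631887435913, -0.04085000604391098), 0.010817383415997028)
collar top z 0.1298008372827335
rim z 0.1296395308642398
33.7083
```

View pics/end.png

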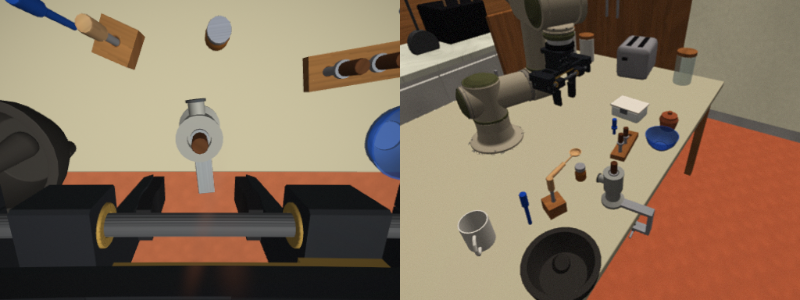

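The spindle is flush in the grinder at (200,143) and (613,172), the rod stands in its stand at (551,190), and the other two spindles are in the rack at (624,137).

```bash
python3 -c "
from bench import env; print(env.sign_off())"
```

```text
the job is handed in; nothing more can be done
None
```

The socket is 38 mm deep, so I fitted the short spindle: its collar is flush with the rim to within 0.2 mm. The rod is back in its stand, the other two spindles are still in the rack, and the job is handed in.

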